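# Set a roll straightener's gap to the gauge mark and clamp it

### The arm

A 7-joint arm with a two-finger parallel gripper is mounted at the origin on the work surface. World frame = base frame: x ahead of the robot, y to its left, z up, the work surface at z = 0. Lengths are in m, angles in rad, forces in N, time in s.
With the tool pointing down it reaches from about 0.35 to 0.9 m from the base axis. Payload 8.1 kg.
Tool frame: the origin (TCP) lies midway between the tips of the shut fingers; the grasp point (between the pads) lies 19 mm behind it; z points along the fingers, y is the direction in which the jaws open and shut (so a half turn about z gives the same grasp; the last joint's range is limited). The gripper opens to 92 mm and grips with 3 to 60 N. Pads are 19 mm wide; open, the fingers measure 130 mm over their backs; the gripper's body (75 mm by 190 mm) begins 47 mm behind the grasp point.
Start: joints at [1.12, 0.434, 0.025, 1.573, -0.012, 1.134, -0.075], TCP at [0.213, -0.588, 0.227] pointing down, gripper open.
Joint ranges: [-2.62, 2.62], [-0.44, 2.09], [-1.27, 1.32], [0.08, 2.57], [-1.32, 4.46], [0.12, 2], [-2.74, 2.74]. Speed limits (rad/s): [2.22, 2.22, 3.01, 3.01, 3.14, 3.14, 3.14].

### API

Orientations are given as a rotation vector (axis times angle).
In Python, from cell import arm gives the robot as it stands. The module is installed in compiled form; this text tells all that it offers.
- The arm moves only by the tool jog_arm, never from a script. Its argument "increments" is a list of rows, each an object with "slide": the shift along the tool's x, y, z in mm, a list of three; "roll": the turn about the tool's z in rad; "gripper": the opening, from 0 (shut) to 1 (fully open). In form: [{"slide": [x, y, z], "roll": roll, "gripper": gripper}, ...]. A call has exactly 10 rows; each row is the pose to reach, as a shift and turn from the pose commanded when the call began, along the tool's axes at that moment; what a row does not reach only later rows make up. A row lasts 1/12 s, in which the tool goes at most 41.7 mm and 7.16 degrees, less where a joint would pass 70% of its speed; a pose out of reach is approached as far as the arm can. A call with a gripper value outside its range is refused whole. The fingers move at their own pace and stop on an object; "newtons" is the grip in N (left out, the last holds). Time passes only in rows, so rows that repeat a pose let the fingers close, or fill a call up. It gives the time, the measured TCP pose, the force and the opening at its end, in the units of the state.
- arm.observe(): the state, without advancing time (a new reading comes with each control period).
- arm.get_image(name): name is "side" or "top"; returns a dict with "frame" (480x640x3 uint8, blue, green, red), "depth" (480x640 float32, m along the optical axis (not along the pixel's ray), 0 where there is no reading), "intrinsics" (3x3 intrinsics, pixels), "R" (3x3) and "t" (3): a world point X has camera coordinates R X + t. Camera axes: x right, y down, z forward; pixel columns grow to the right and rows downward; lengths in m; the calibration is good to about 2 mm. A picture is of the moment at which its call begins.
- arm.sign_off(): hands the job in, once; it reports no verdict.
The state is a dict: "clock": time; "joints": joint angles; "dq": joint speeds; "joint_efforts": joint torques, N m; "position": TCP position; "ee_rot": TCP orientation; "force": force on the tool from outside, world axes, zero at the start; "ft_torque": the same for the moment, N m; "width": opening from 0.0 (shut) to 1.0 (fully open).
Only numpy, scipy, OpenCV 4.12 (cv2) and the standard library are available. Lean on these libraries where they do the work, as an engineer would, in place of code of your own. Each camera call takes 0.05 s, during which the arm holds its last target.

### The job

Set the cable straightener for the next cable: with a fingertip, roll the knurled wheel until the sliding row of rolls has closed in so far that its pointer stands on the line of the gauge marker, then push the clamp lever round against its stop to lock the setting. Work only the wheel and the lever: do not push the sliding carriage itself, pick nothing up and leave the loose things around it where they are.

Things in the scene. Friction and masses are not known exactly. Their poses are not given: they have to be found in the camera images.
- straightener: grey base plate of the roll straightener, fixed to the bench, 220 (x) x 270 (y) x 12 mm; origin on the bench, 10 mm to the right of the plate's centre. Its x axis points from the knurled wheel (near the robot) to the fixed row of five rolls (far side), the way the gap closes; y left, z up. These axes are meant by x, y, left and right below. Nothing on it is higher than the wheel's top.
- wheel_center (a point): centre of the knurled steel wheel, 45 mm above the bench (does not turn with it; axes as the straightener's). Wheel 50 mm in diameter, 16 mm wide, its axis level along x. It stands between two yoke cheeks, 9 mm thick, 32 mm wide along y, tops 56 mm above the bench; the rim is open on top, left and right
- wheel_top (a point): highest point of the wheel's rim, 70 mm above the bench (does not turn with it). Press a fingertip here (5 to 12 N is plenty) and draw it sideways to roll the wheel; lift, go back and stroke again. The rim is rough (friction on a finger about 1), needs about 2.5 N sideways to turn and stays where it is left
- wheel (a joint): turn of the knurled wheel in rad, 0 to 11, at the start 0 to 2. It grows as the top of the rim moves left (+y), which closes the gap: 2 mm of carriage travel per rad, that is 1 mm per 12.5 mm rolled along the rim. Rolling the other way opens the gap again
- carriage: sliding carriage with the second row of four steel rolls, a brass nut and a pointer; dark steel plate 60 x 208 mm, driven along x by the wheel's screw. Origin at bench height under the middle of the plate. It is not to be pushed by hand.
- pointer (a point): tip of the carriage's pointer, a black bar 3 mm wide on the left end of the carriage, pointing left (+y), 30 mm above the bench; moves +x with the carriage as the gap closes
- mark (a point): gauge mark: inner end of the black line, 3 mm wide, 17 mm long along y, on the small steel marker clip (14 x 17 mm) fixed on the aluminium scale block left of the carriage, 32 mm above the bench; axes as the straightener's. At the start it is 6 to 16 mm ahead (+x) of the pointer, differing each time. Right setting: pointer and line at the same x, the two black bars in line
- clamp_pivot (a point): vertical axis of the clamp lever, 50 mm above the bench, at the right near part of the straightener; the lever's arm is level here; axes as the straightener's
- clamp_ball (a point): centre of the black ball, 21 mm diameter, at the end of the clamp lever's dark steel arm (10 mm thick), 58 mm from the pivot and 52 mm above the bench
- clamp (a joint): turn of the clamp lever in rad, 0 to 1.3, at the start 0 to 0.2. At 0 (released) the arm points to -x; it grows counter-clockwise seen from above, the ball going to the right (-y) and then +x, and at 1.3 it meets its stop (locked). Needs about 1.5 N at the ball and stays where it is left
- connector_a: loose connector shell, bare metal, 19 mm diameter, 66 mm tall, standing on the bench in front of the straightener; origin at the centre of its foot
- connector_b: second loose connector shell like connector_a, standing beside it; origin at the centre of its foot
- spare_roll: loose spare steel roll, 38 mm diameter, 22 mm tall, standing on the near left corner of the base plate; origin at the centre of its foot
- screwdriver: loose screwdriver with black handle, about 200 mm long, lying on the bench to the left of the straightener; origin under its middle
- cutters: loose side cutters, 140 mm long, lying on the bench to the near right of the straightener; origin near their middle, on the bench
- rule: loose steel rule, 200 x 25 x 3 mm, lying flat on the bench on the robot's side of the straightener, long side along its y; origin under its middle
- spool: loose empty spool, 84 mm diameter, 60 mm tall, standing on the bench right of the straightener; origin at the centre of its foot
- tape_roll: loose roll of tape, 80 mm diameter, 20 mm tall, lying flat on the bench left of the screwdriver; origin at the centre of its foot

How it is judged:
By the outcome, as a careful person would: the job done as asked, in the order asked, and still so for the second after the job is handed in, with the robot touching nothing.
It also fails if it takes over 64 s, if anything falls off the work surface, if the arm or the gripper's body presses on something with over 40 N, if the wrist force passes 120 N, or if a joint passes its speed limit or range.

## Working session

There is one attempt and no reset: what is moved stays moved. The work goes in short steps, Python scripts to look and compute and a tool call to move; the robot and the scene stay as the last step left them, time stands still between calls to the robot, and variables do not carry over. Pictures are saved under pics/ and viewed, and the job is handed in when it is done.

Besides the shell and the picture viewer there is one more tool, called after "Emit:" as a command line: name --argument value ..., lists and objects as JSON in quotes. jog_arm: Moves the arm, as the interface text tells. Its arguments: {"type":"object","properties":{"increments":{"type":"array"},"newtons":{"type":"number"}},"required":["increments"]}

```bash
mkdir -p pics; cat > h.py <<'E'
import numpy as np, cv2
from cell import arm
def snap(name,tag):
    im=arm.get_image(name); np.savez(f'pics/{tag}.npz',**im); cv2.imwrite(f'pics/{tag}.png',im['frame']); return im
def load(tag): return dict(np.load(f'pics/{tag}.npz'))
def p2w_depth(im,u,v):
    d=im['depth'][int(round(v)),int(round(u))]; K=im['intrinsics']
    c=np.linalg.inv(K)@[u,v,1]*d; return im['R'].T@(c-im['t'])
def p2w_z(im,u,v,z):
    K=im['intrinsics'];R=im['R'];t=im['t']
    o=-R.T@t; r=R.T@np.linalg.inv(K)@[u,v,1]; return o+r*(z-o[2])/r[2]
def w2p(im,X):
    c=im['R']@np.array(X)+im['t']; p=im['intrinsics']@c; return p[:2]/p[2]
E
python3 - <<'E'
from h import *
print(arm.observe())
for n in('side','top'):
    im=snap(n,n+'0'); print(im['intrinsics'],im['R'],im['t'])
E
```

```text
{'clock': 0.0, 'joints': array([ 1.12034488,  0.43526737,  0.02496643,  1.5741361 , -0.01160339,
        1.13395737, -0.0750852 ]), 'dq': array([-0.00154552, -0.00095049, -0.00084382,  0.00023086, -0.00151666,
        0.0022155 , -0.00062326]), 'joint_efforts': array([-4.65454450e-04, -6.67853236e+01,  9.85095575e-01, -3.14464545e+01,
       -6.04363508e-02,  4.28093970e-02,  1.41577357e-04]), 'position': array([ 0.21282106, -0.5870949 ,  0.22590222]), 'ee_rot': array([-3.09266496e+00, -5.43303049e-01,  6.59180906e-04]), 'force': array([ 1.01084616, -0.03229446, -0.59805159]), 'ft_torque': array([ 0.01717076, -0.01799329, -0.00863163]), 'width': 1.0009865863118583}
[[511.2043597    0.         323.28304887]
 [  0.         511.2043597  238.37020566]
 [  0.           0.           1.        ]] [[ 0.95440043 -0.29818393  0.0143584 ]
 [-0.19023684 -0.64455098 -0.74051602]
 [ 0.2300647   0.70401731 -0.6718853 ]] [-0.53389693  0.22052918  0.94459808]
[[581.97359255   0.         322.69003093]
 [  0.         581.97359255 233.57774856]
 [  0.           0.           1.        ]] [[-0.01292963 -0.99971645  0.0199959 ]
 [-0.99324915  0.01053538 -0.11552113]
 [ 0.11527771 -0.02135456 -0.99310374]] [0.06151928 0.58967131 1.02068737]
```

View pics/top0.png

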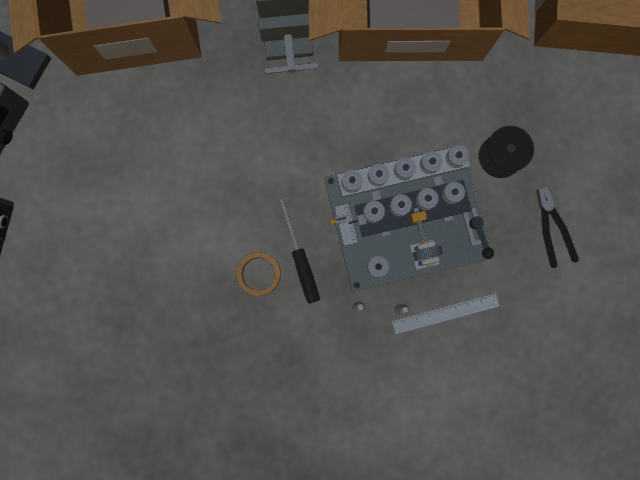

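View pics/side0.png

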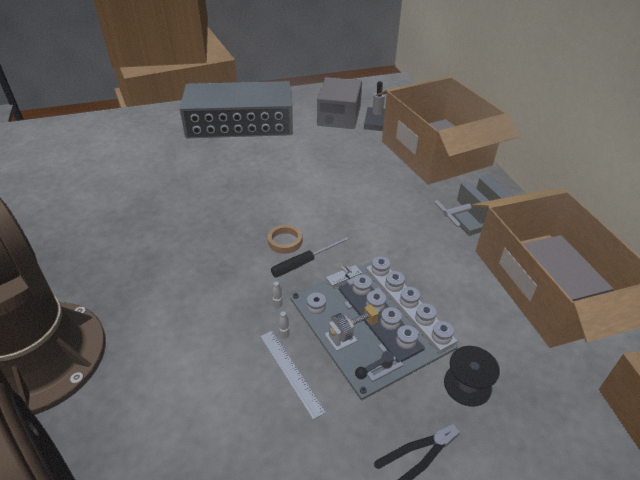

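```bash
python3 - <<'E'
from h import *
t=load('top0')['frame']; s=load('side0')['frame']
c=t[135:305,315:505]; cv2.imwrite('pics/c1.png',cv2.resize(c,None,fx=4.2,fy=3.5*1.0 if 0 else 3.5,interpolation=cv2.INTER_CUBIC) if 0 else cv2.resize(c,None,fx=3.5,fy=3.5,interpolation=cv2.INTER_CUBIC))
c=s[250:400,280:470]; cv2.imwrite('pics/c2.png',cv2.resize(c,None,fx=4,fy=4,interpolation=cv2.INTER_CUBIC))
c=t[195:255,325:385]; cv2.imwrite('pics/c3.png',cv2.resize(c,None,fx=10,fy=10,interpolation=cv2.INTER_CUBIC))
E
```

```text
(no output)
```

View pics/c1.png

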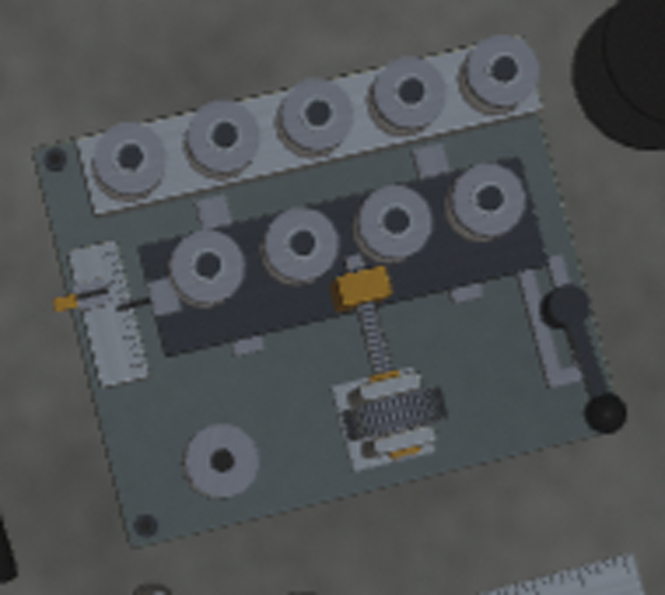

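View pics/c2.png

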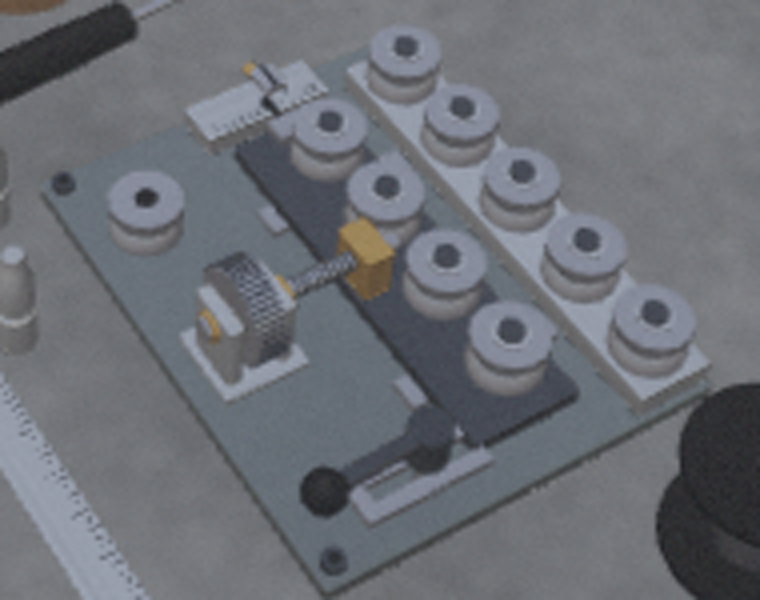

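View pics/c3.png

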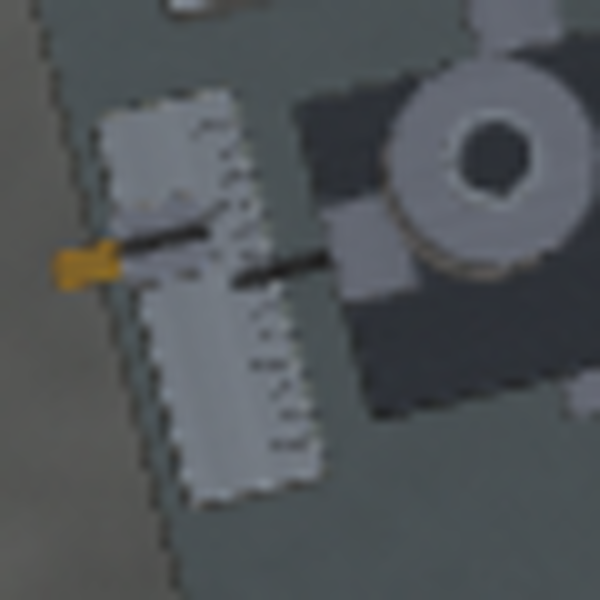

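```bash
python3 - <<'E'
from h import *
im=load('top0')
f=lambda x,y:((x+.5)/3.5-.5+315,(y+.5)/3.5-.5+135)
g=lambda x,y:((x+.5)/10-.5+325,(y+.5)/10-.5+195)
R=[f(*p) for p in[(130,157),(226,134),(317,112),(411,91),(505,69)]]
W=np.array([p2w_z(im,*p,0.045) for p in R]);print(W, [p2w_depth(im,p[0],p[1]+6)[2] for p in R])
d=W[0]-W[-1]; yaw=np.arctan2(-d[0],d[1]);print('yaw',yaw,np.degrees(yaw))
for n,p,z in[('cornNL',f(131,548),.012),('cornFL',f(34,148),.012)]:print(n,p2w_z(im,*p,z))
ex=np.array([np.cos(yaw),np.sin(yaw)]);ey=np.array([-ex[1],ex[0]])
print(ex,ey)
m=p2w_z(im,*g(207,232),.032);m2=p2w_z(im,*g(122,246),.032);p=p2w_z(im,*g(236,281),.03);p2=p2w_z(im,*g(326,260),.03)
print('mark',m,'ptr',p,'dx',(m-p)[:2]@ex,'dy',(m-p)[:2]@ey,(m2-m)[:2]@ex,(p2-p)[:2]@ex)
for n,q,z in[('wheel',f(395,412),.07),('ball',f(605,412),.0625),('piv',f(564,306),.055),('spare',f(222,460),.034)]:
  print(n,q,p2w_z(im,*q,z),p2w_depth(im,*q))
o=(p2w_z(im,*f(131,548),.012))[:2]
for n,q,z in[('wheel',f(395,412),.07),('ball',f(605,412),.0625),('piv',f(564,306),.055)]:
  v=p2w_z(im,*q,z)[:2]-o; print(n,'rel NL corner',v@ex,v@ey)
E
```

```text
[[ 0.6871703   0.00078007  0.045     ]
 [ 0.69888847 -0.04935253  0.045     ]
 [ 0.71015114 -0.09709003  0.045     ]
 [ 0.72091802 -0.14658954  0.045     ]
 [ 0.73226615 -0.19632563  0.045     ]] [np.float64(0.04966731229854714), np.float64(0.050202262560569436), np.float64(0.048133763251330015), np.float64(0.051915276544153795), np.float64(0.04884409651603974)]
yaw 0.2249190319757414 12.886911264377991
cornNL [0.48613367 0.00171824 0.012     ]
cornFL [0.69946889 0.04961177 0.012     ]
[0.97481217 0.22302743] [-0.22302743  0.97481217]
mark [0.61912037 0.01306739 0.032     ] ptr [0.61033227 0.00781003 0.03      ] dx 0.009739277855598662 dy 0.0031649573501662458 0.0011072472929863934 -7.752893990803497e-05
wheel (427.5, 252.35714285714286) [ 0.55113168 -0.12747534  0.07      ] [ 0.55120481 -0.1276571   0.06910211]
ball (487.5, 252.35714285714286) [ 0.55054587 -0.23528442  0.0625    ] [ 0.55057522 -0.23539659  0.06213444]
piv (475.7857142857143, 222.07142857142856) [ 0.60567233 -0.21900799  0.055     ] [ 0.60521525 -0.21801904  0.0584253 ]
spare (378.07142857142856, 266.07142857142856) [ 0.53028515 -0.04449433  0.034     ] [ 0.53020442 -0.04433465  0.03537447]
wheel rel NL corner 0.03454713861913217 -0.1404358100717189
ball rel NL corner 0.009931700463437769 -0.24539876241968553
piv rel NL corner 0.06729973059216712 -0.24182701302882134
```

```bash
cat >> h.py <<'E'
from scipy.spatial.transform import Rotation as Rn
yaw=np.radians(12.75); EX=np.array([np.cos(yaw),np.sin(yaw),0]);EY=np.array([-EX[1],EX[0],0])
WT=np.array([.5511,-.1275,.07])
def st():
    s=arm.observe(); d=s['position']-WT
    M=Rn.from_rotvec(s['ee_rot']).as_matrix()
    print('t',round(s['clock'],2),'S mm',np.round(1e3*np.array([d@EX,d@EY,d[2]]),1),'F in S',np.round([s['force']@EX,s['force']@EY,s['force'][2]],1),'w',round(s['width'],2),'toolx yaw',np.degrees(np.arctan2(M[1,0],M[0,0])),'tilt',M[:,2])
    return s,M
def goto(x,y,z):
    s,M=st(); T=WT+EX*x/1e3+EY*y/1e3+np.array([0,0,z/1e3]); print('slide',np.round(1e3*M.T@(T-s['position']),1))
E
python3 -c "
from h import *
goto(0,-12,30)
im=load('top0')
for n,u,v,z in [('spool',511,148,.06),('cut',545,190,.01)]: 
  w=p2w_z(im,u,v,z)-WT; print(n,1e3*w@EX,1e3*w@EY)
for n,w in [('ball',[.5505,-.2353,.052]),('piv',[.6055,-.219,.05])]:
  w=np.array(w)-WT; print(n,1e3*w@EX,1e3*w@EY)
"
```

```text
t 0.1 S mm [-431.4 -373.7  156. ] F in S [-0.8 -0.3 -1.3] w 1.0 toolx yaw 19.923124950252575 tilt [-5.88541744e-04  1.30582783e-03 -9.99998974e-01]
slide [ 473.2 -304.8  126.4]
spool 148.41725960965942 -197.60508615475203
cut 64.62378331636637 -258.8529291107994
ball -24.376388887622973 -105.00948368980477
piv 32.864806931195744 -101.24976279169857
```

Emit:
jog_arm --increments '[{"slide": [34, -22, 7], "roll": 0.06, "gripper": 0}, {"slide": [68, -44, 14], "roll": 0.125, "gripper": 0}, {"slide": [101, -65, 21], "roll": 0.125, "gripper": 0}, {"slide": [135, -87, 28], "roll": 0.125, "gripper": 0}, {"slide": [169, -109, 35], "roll": 0.125, "gripper": 0}, {"slide": [203, -131, 42], "roll": 0.125, "gripper": 0}, {"slide": [237, -152, 49], "roll": 0.125, "gripper": 0}, {"slide": [270, -174, 56], "roll": 0.125, "gripper": 0}, {"slide": [304, -196, 63], "roll": 0.125, "gripper": 0}, {"slide": [338, -218, 70], "roll": 0.125, "gripper": 0}]'

```text
clock: 0.93
position: [0.4571, -0.2657, 0.1563]
ee_rot: [-3.122, -0.349, 0.0]
force: [0.5, -0.6, 0.2]
width: 0.325
```

```bash
python3 -c "
from h import *
goto(0,-12,25)"
```

```text
t 0.93 S mm [-122.2 -114.1   86.3] F in S [ 0.3 -0.6  0.2] w 0.32 toolx yaw 12.747391121006908 tilt [-2.91506281e-04  2.06210756e-05 -9.99999957e-01]
slide [ 122.2 -102.1   61.3]
```

Emit:
jog_arm --increments '[{"slide": [28, -23, 14], "roll": 0, "gripper": 0}, {"slide": [56, -46, 28], "roll": 0, "gripper": 0}, {"slide": [84, -70, 42], "roll": 0, "gripper": 0}, {"slide": [105, -88, 52], "roll": 0, "gripper": 0}, {"slide": [122, -102, 61], "roll": 0, "gripper": 0}, {"slide": [122, -102, 61], "roll": 0, "gripper": 0}, {"slide": [122, -102, 61], "roll": 0, "gripper": 0}, {"slide": [122, -102, 61], "roll": 0, "gripper": 0}, {"slide": [122, -102, 61], "roll": 0, "gripper": 0}, {"slide": [122, -102, 61], "roll": 0, "gripper": 0}]'

```text
clock: 1.77
position: [0.5525, -0.1426, 0.0962]
ee_rot: [3.122, 0.346, 0.0]
force: [-0.4, -0.5, -0.2]
width: 0.003
```

```bash
python3 -c "
from h import *
goto(0,-12,2)
for n in('side','top'):snap(n,n+'1')
t=load('top1')['frame'][135:305,315:505]; s=load('side1')['frame'][230:380,250:440]
cv2.imwrite('pics/t1c.png',cv2.resize(t,None,fx=3,fy=3,interpolation=2)); cv2.imwrite('pics/s1c.png',cv2.resize(s,None,fx=4,fy=4,interpolation=2))"
```

```text
t 1.77 S mm [ -2.  -15.   26.2] F in S [-0.5 -0.4 -0.2] w 0.0 toolx yaw 12.635523999361906 tilt [ 3.26130322e-04 -6.95558147e-04 -9.99999705e-01]
slide [ 2.  -3.  24.2]
```

View pics/s1c.png

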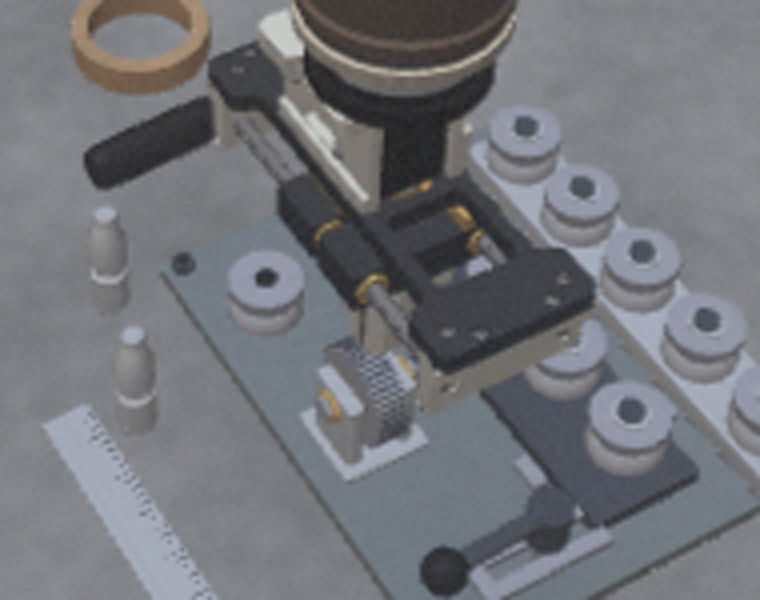

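View pics/t1c.png

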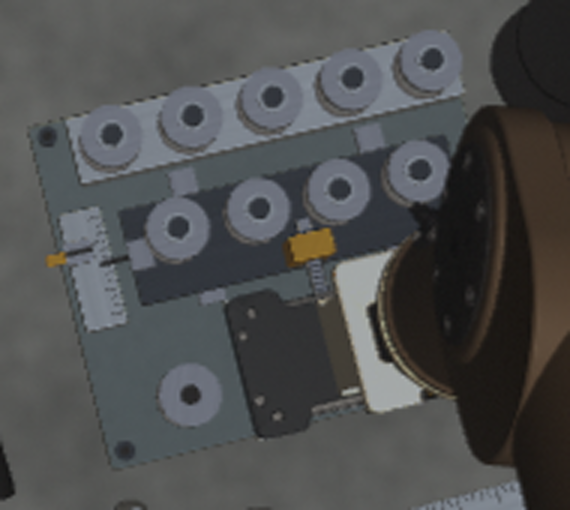

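Emit:
jog_arm --increments '[{"slide": [2, 3, 8], "roll": 0, "gripper": 0}, {"slide": [2, 3, 16], "roll": 0, "gripper": 0}, {"slide": [2, 3, 20], "roll": 0, "gripper": 0}, {"slide": [2, 3, 22], "roll": 0, "gripper": 0}, {"slide": [2, 3, 24], "roll": 0, "gripper": 0}, {"slide": [2, 3, 25], "roll": 0, "gripper": 0}, {"slide": [2, 3, 26], "roll": 0, "gripper": 0}, {"slide": [2, 3, 26], "roll": 0, "gripper": 0}, {"slide": [2, 3, 26], "roll": 0, "gripper": 0}, {"slide": [2, 3, 26], "roll": 0, "gripper": 0}]'

```text
clock: 2.7
position: [0.5557, -0.1435, 0.0699]
ee_rot: [3.122, 0.349, 0.001]
force: [0.2, 1.0, 0.3]
width: 0.006
```

```bash
python3 -c "
from h import *
st()"
```

```text
t 2.7 S mm [  0.9 -16.6  -0.1] F in S [0.4 1.  0.3] w 0.01 toolx yaw 12.765705771105358 tilt [ 3.51113713e-04 -1.17850010e-04 -9.99999931e-01]
```

Emit:
jog_arm --increments '[{"slide": [0, -1, 0.5], "roll": 0, "gripper": 0}, {"slide": [0, -2, 1], "roll": 0, "gripper": 0}, {"slide": [0, -3, 1], "roll": 0, "gripper": 0}, {"slide": [0, -3, 1.5], "roll": 0, "gripper": 0}, {"slide": [0, -3, 1.5], "roll": 0, "gripper": 0}, {"slide": [0, -3, 2], "roll": 0, "gripper": 0}, {"slide": [0, -3, 2], "roll": 0, "gripper": 0}, {"slide": [0, -3, 2], "roll": 0, "gripper": 0}, {"slide": [0, -3, 2], "roll": 0, "gripper": 0}, {"slide": [0, -3, 2], "roll": 0, "gripper": 0}]'

```text
clock: 3.53
position: [0.5553, -0.1413, 0.0686]
ee_rot: [3.121, 0.348, 0.002]
force: [-2.2, -1.6, 9.7]
width: 0.002
```

```bash
python3 -c "
from h import *
st()"
```

```text
t 3.53 S mm [  1.  -14.4  -1.4] F in S [-2.5 -1.   9.7] w 0.0 toolx yaw 12.729266834990602 tilt [ 1.14486454e-03 -8.70195436e-04 -9.99998966e-01]
```

Emit:
jog_arm --increments '[{"slide": [0, -3, 0], "roll": 0, "gripper": 0}, {"slide": [0, -6, 0], "roll": 0, "gripper": 0}, {"slide": [0, -9, 0], "roll": 0, "gripper": 0}, {"slide": [0, -12, 0], "roll": 0, "gripper": 0}, {"slide": [0, -15, 0], "roll": 0, "gripper": 0}, {"slide": [0, -18, 0], "roll": 0, "gripper": 0}, {"slide": [0, -21, 0], "roll": 0, "gripper": 0}, {"slide": [0, -24, 0], "roll": 0, "gripper": 0}, {"slide": [0, -24, 0], "roll": 0, "gripper": 0}, {"slide": [0, -24, 0], "roll": 0, "gripper": 0}]'

```text
clock: 4.37
position: [0.5495, -0.1165, 0.0676]
ee_rot: [-3.121, -0.35, 0.0]
force: [0.7, 2.0, 0.5]
width: 0.004
```

```bash
cat >> h.py <<'E'
def look(tag):
    snap('top',tag); c=load(tag)['frame'][195:255,325:385]; cv2.imwrite(f'pics/{tag}c.png',cv2.resize(c,None,fx=10,fy=10,interpolation=cv2.INTER_CUBIC))
E
python3 -c "
from h import *
st();look('a2')"
```

```text
t 4.37 S mm [ 0.8 11.1 -2.4] F in S [1.1 1.8 0.5] w 0.0 toolx yaw 12.799860010587048 tilt [-3.17627096e-04  6.78401085e-04 -9.99999719e-01]
```

View pics/a2c.png

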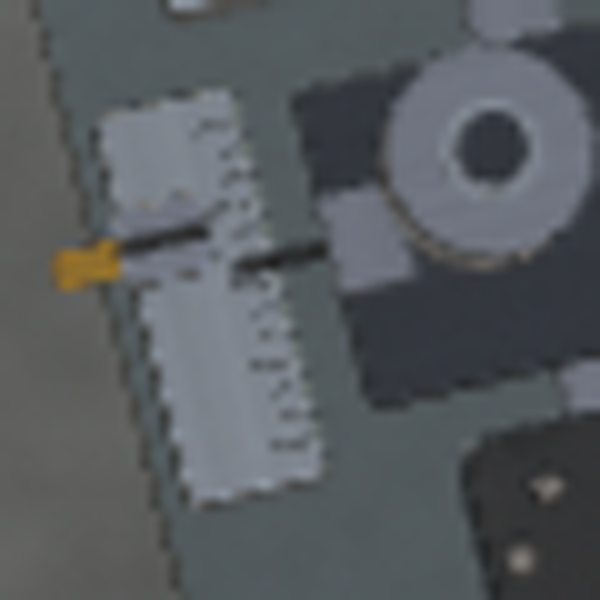

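Emit:
jog_arm --increments '[{"slide": [0, 0, -8], "roll": 0, "gripper": 0}, {"slide": [0, 13, -8], "roll": 0, "gripper": 0}, {"slide": [0, 25, -8], "roll": 0, "gripper": 0}, {"slide": [0, 25, -2], "roll": 0, "gripper": 0}, {"slide": [0, 25, 0], "roll": 0, "gripper": 0}, {"slide": [0, 25, 0], "roll": 0, "gripper": 0}, {"slide": [0, 21, 0], "roll": 0, "gripper": 0}, {"slide": [0, 17, 0], "roll": 0, "gripper": 0}, {"slide": [0, 13, 0], "roll": 0, "gripper": 0}, {"slide": [0, 9, 0], "roll": 0, "gripper": 0}]'

```text
clock: 5.25
position: [0.5522, -0.1291, 0.0699]
ee_rot: [3.119, 0.344, 0.003]
force: [-6.0, -4.4, 26.9]
width: 0.001
```

Emit:
jog_arm --increments '[{"slide": [0, -4, 0], "roll": 0, "gripper": 0}, {"slide": [0, -8, 0], "roll": 0, "gripper": 0}, {"slide": [0, -9, 0], "roll": 0, "gripper": 0}, {"slide": [0, -9, -8], "roll": 0, "gripper": 0}, {"slide": [0, 4, -8], "roll": 0, "gripper": 0}, {"slide": [0, 16, -8], "roll": 0, "gripper": 0}, {"slide": [0, 16, -2], "roll": 0, "gripper": 0}, {"slide": [0, 16, 0], "roll": 0, "gripper": 0}, {"slide": [0, 16, 0], "roll": 0, "gripper": 0}, {"slide": [0, 16, 0], "roll": 0, "gripper": 0}]'

```text
clock: 6.08
position: [0.5553, -0.1438, 0.0677]
ee_rot: [3.12, 0.346, 0.0]
force: [-0.6, -5.4, 6.3]
width: 0.008
```

```bash
python3 -c "
from h import *
st();look('a3')"
```

```text
t 6.08 S mm [  0.5 -16.8  -2.3] F in S [-1.8 -5.1  6.3] w 0.01 toolx yaw 12.641129597432233 tilt [ 5.37007000e-04 -1.99207773e-03 -9.99997872e-01]
```

View pics/a3c.png

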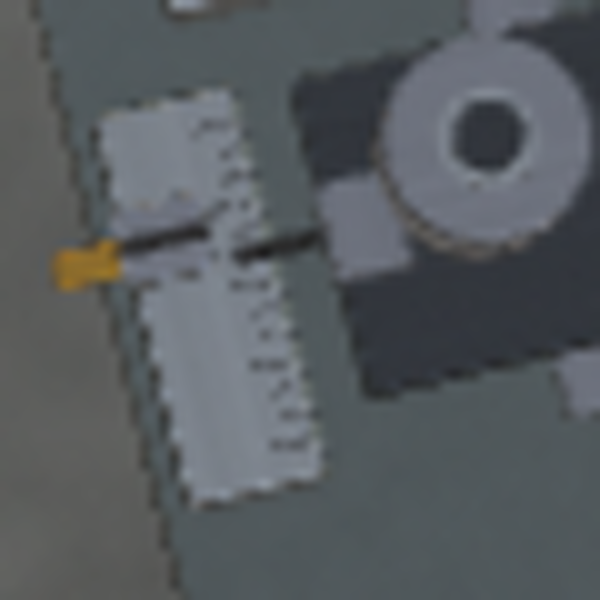

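Emit:
jog_arm --increments '[{"slide": [0, -3.5, -0.6], "roll": 0, "gripper": 0}, {"slide": [0, -7, -1.3], "roll": 0, "gripper": 0}, {"slide": [0, -10.5, -1.6], "roll": 0, "gripper": 0}, {"slide": [0, -14, -1.6], "roll": 0, "gripper": 0}, {"slide": [0, -17.5, -1.6], "roll": 0, "gripper": 0}, {"slide": [0, -21, -1.6], "roll": 0, "gripper": 0}, {"slide": [0, -24.5, -1.5], "roll": 0, "gripper": 0}, {"slide": [0, -28, -1.0], "roll": 0, "gripper": 0}, {"slide": [0, -31, -0.4], "roll": 0, "gripper": 0}, {"slide": [0, -31, -0.4], "roll": 0, "gripper": 0}]'

```text
clock: 6.97
position: [0.5478, -0.1102, 0.0675]
ee_rot: [-3.121, -0.351, 0.002]
force: [0.0, 0.1, -0.1]
width: 0.005
```

```bash
python3 -c "
from h import *
st();look('a4')"
```

```text
t 6.97 S mm [ 0.6 17.6 -2.5] F in S [ 0.1  0.  -0.1] w 0.0 toolx yaw 12.825606091198948 tilt [-1.09618566e-03  7.31195644e-04 -9.99999132e-01]
```

View pics/a4c.png

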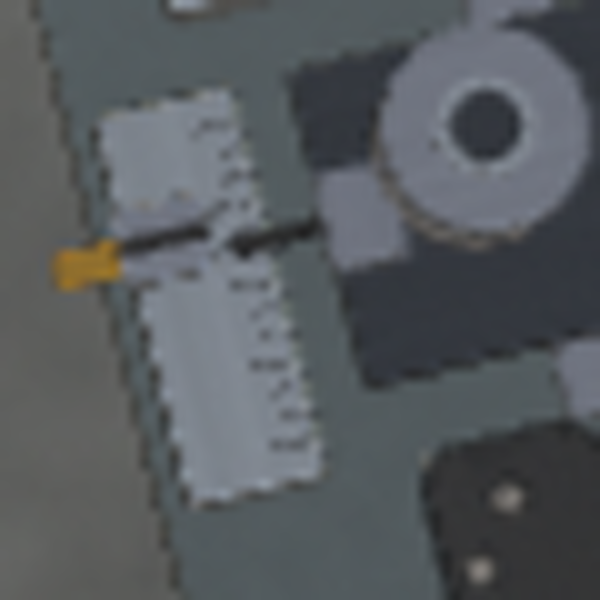

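```bash
cat >> h.py <<'E'
def bars(tags,debug=False):
    fr=np.mean([cv2.cvtColor(load(t)['frame'],cv2.COLOR_BGR2GRAY).astype(float) for t in tags],0); im=load(tags[0])
    def line(cols,v0,sl,u0,z,hw=3.0):
        P=[]
        for u in cols:
            vc=v0+sl*(u-u0)
            for _ in range(6):
                vs=np.arange(vc-hw,vc+hw+.01,.1); 
                g=cv2.remap(fr.astype(np.float32),np.full((1,len(vs)),u,np.float32),vs[None].astype(np.float32),cv2.INTER_LINEAR)[0]
                b=np.interp(vs,[vs[0],vs[-1]],[g[0],g[-1]]); d=np.clip(np.minimum(g[0],g[-1])-g,0,None); d=np.where(d>.3*d.max(),d,0)
                vn=(d*vs).sum()/d.sum() if d.sum()>0 else vc
                if abs(vn-vc)<.01:break
                vc=vn
            w=p2w_z(im,u,vc,z)-WT; P.append([w@EX*1e3,w@EY*1e3,u,vc])
        return np.array(P)
    return fr,line
E
python3 - <<'E'
from h import *
for t,pv in(('top0',222.4),('a2',221),('a3',219.8),('a4',218.8)):
    fr,line=bars([t])
    M=line([339,340,341,342,343,344],218.3,-.2,342,.032,2.2)
    P=line([350,351,352,353,354],pv,-.22,350,.03,2.2)
    print(t,'mark x',M[:,0].round(2),'y',M[:,1].round(0),'ptr',P[:,0].round(2),'d',np.median(M[:,0])-np.median(P[:,0]), P[:,3].round(2))
E
```

```text
top0 mark x [97.92 97.94 97.98 97.87 98.03 98.09] y [134. 132. 130. 128. 126. 124.] ptr [87.74 87.48 88.35 87.72 87.76] d 10.222755649882231 [222.16 222.07 221.34 221.46 221.2 ]
a2 mark x [97.92 97.98 98.01 97.85 98.03 98.07] y [134. 132. 130. 128. 126. 124.] ptr [89.5  89.8  89.75 89.77 89.61] d 8.24257749085072 [221.17 220.77 220.56 220.32 220.16]
a3 mark x [97.91 97.94 97.93 97.83 98.08 98.09] y [134. 132. 130. 128. 126. 124.] ptr [92.19 91.95 92.01 91.87 91.67] d 5.989705611036186 [219.67 219.57 219.3  219.14 219.01]
a4 mark x [97.91 98.02 98.03 97.83 98.06 98.09] y [134. 132. 130. 128. 126. 124.] ptr [93.92 93.81 93.65 93.54 94.05] d 4.211539918013358 [218.7  218.52 218.38 218.21 217.68]
```

Emit:
jog_arm --increments '[{"slide": [0, 0, -8], "roll": 0, "gripper": 0}, {"slide": [0, 16, -8], "roll": 0, "gripper": 0}, {"slide": [0, 31, -8], "roll": 0, "gripper": 0}, {"slide": [0, 31, -2], "roll": 0, "gripper": 0}, {"slide": [0, 31, 0.4], "roll": 0, "gripper": 0}, {"slide": [0, 31, 0.4], "roll": 0, "gripper": 0}, {"slide": [0, 28, -0.1], "roll": 0, "gripper": 0}, {"slide": [0, 25, -0.7], "roll": 0, "gripper": 0}, {"slide": [0, 22, -1.0], "roll": 0, "gripper": 0}, {"slide": [0, 19, -1.2], "roll": 0, "gripper": 0}]'

```text
clock: 7.85
position: [0.5525, -0.1303, 0.0702]
ee_rot: [3.121, 0.348, 0.001]
force: [-2.0, -2.9, 8.1]
width: 0.004
```

Emit:
jog_arm --increments '[{"slide": [0, -3, 0], "roll": 0, "gripper": 0}, {"slide": [0, -6, 0], "roll": 0, "gripper": 0}, {"slide": [0, -9, 0], "roll": 0, "gripper": 0}, {"slide": [0, -12, 0], "roll": 0, "gripper": 0}, {"slide": [0, -15, 0.4], "roll": 0, "gripper": 0}, {"slide": [0, -15, -8], "roll": 0, "gripper": 0}, {"slide": [0, -2, -8], "roll": 0, "gripper": 0}, {"slide": [0, 12, -8], "roll": 0, "gripper": 0}, {"slide": [0, 12, -8], "roll": 0, "gripper": 0}, {"slide": [0, 12, -8], "roll": 0, "gripper": 0}]'

```text
clock: 8.68
position: [0.5551, -0.144, 0.0772]
ee_rot: [3.122, 0.344, -0.0]
force: [-0.7, 0.7, -0.8]
width: 0.007
```

```bash
python3 - <<'E'
from h import *
st();look('a5')
t='a5'
fr,line=bars([t])
M=line([339,340,341,342,343,344],218.3,-.2,342,.032,2.2)
P=line([350,351,352,353,354],217.5,-.22,350,.03,2.2)
print('mark x',M[:,0].round(2),'y',M[:,1].round(0),'ptr',P[:,0].round(2),'d',np.median(M[:,0])-np.median(P[:,0]), P[:,3].round(2))
E
```

```text
t 8.68 S mm [  0.3 -16.9   7.2] F in S [-0.5  0.8 -0.8] w 0.01 toolx yaw 12.573520694178457 tilt [ 3.74714534e-05 -8.59179762e-04 -9.99999630e-01]
mark x [97.94 97.94 98.01 97.84 98.07 98.08] y [134. 132. 130. 128. 126. 124.] ptr [95.66 95.8  95.68 95.42 95.26] d 2.3103362081216403 [217.72 217.41 217.24 217.15 217.01]
```

View pics/a5c.png

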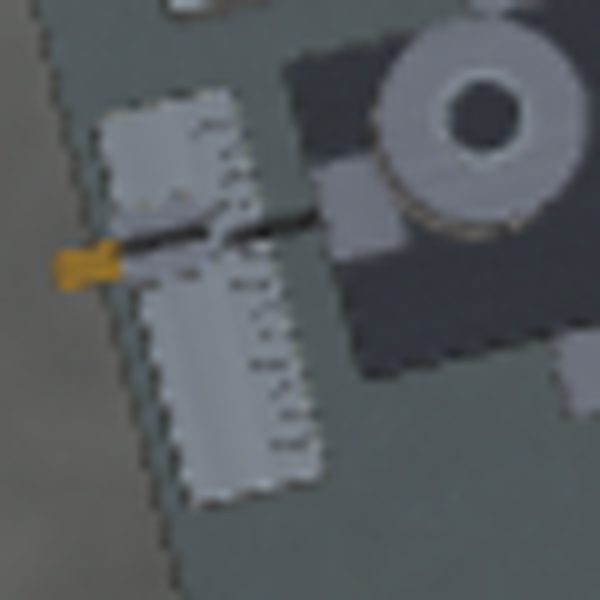

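Emit:
jog_arm --increments '[{"slide": [0, 0, 7], "roll": 0, "gripper": 0}, {"slide": [0, 0, 9.6], "roll": 0, "gripper": 0}, {"slide": [0, 0, 9.6], "roll": 0, "gripper": 0}, {"slide": [0, -3, 9.1], "roll": 0, "gripper": 0}, {"slide": [0, -6, 8.5], "roll": 0, "gripper": 0}, {"slide": [0, -9, 8.2], "roll": 0, "gripper": 0}, {"slide": [0, -12, 8], "roll": 0, "gripper": 0}, {"slide": [0, -15, 8], "roll": 0, "gripper": 0}, {"slide": [0, -18, 8], "roll": 0, "gripper": 0}, {"slide": [0, -20, 8], "roll": 0, "gripper": 0}]'

```text
clock: 9.57
position: [0.5511, -0.1222, 0.0696]
ee_rot: [3.121, 0.349, 0.002]
force: [-0.4, -1.6, 3.2]
width: 0.004
```

Emit:
jog_arm --increments '[{"slide": [0, 0, 0], "roll": 0, "gripper": 0}, {"slide": [0, 0, 0], "roll": 0, "gripper": 0}, {"slide": [0, 0, -8], "roll": 0, "gripper": 0}, {"slide": [0, 10, -8], "roll": 0, "gripper": 0}, {"slide": [0, 20, -8], "roll": 0, "gripper": 0}, {"slide": [0, 20, -8], "roll": 0, "gripper": 0}, {"slide": [0, 20, -8], "roll": 0, "gripper": 0}, {"slide": [0, 20, -8], "roll": 0, "gripper": 0}, {"slide": [0, 20, -8], "roll": 0, "gripper": 0}, {"slide": [0, 20, -8], "roll": 0, "gripper": 0}]'

```text
clock: 10.4
position: [0.555, -0.1412, 0.0772]
ee_rot: [-3.122, -0.35, 0.0]
force: [0.1, 0.3, -0.1]
width: 0.004
```

```bash
python3 - <<'E'
from h import *
st();look('a6'); snap('top','a6b'); snap('top','a6d'); snap('side','s6')
fr,line=bars(['a6','a6b','a6d'])
M=line([339,340,341,342,343,344],218.3,-.2,342,.032,2.2)
P=line([348.5,349,350,351,352,353,354],216.9,-.22,350,.03,2.2)
print('mark x',M[:,0].round(2),'y',M[:,1].round(0),'ptr',P[:,0].round(2),'d',np.median(M[:,0])-np.median(P[:,0]), P[:,3].round(2))
s=load('s6')
print(w2p(s,[.619,.013,.032]))
c=s['frame'][255:305,320:380]; cv2.imwrite('pics/s6c.png',cv2.resize(c,None,fx=12,fy=12,interpolation=2))
E
```

```text
t 10.4 S mm [  0.8 -14.2   7.2] F in S [ 0.2  0.3 -0.1] w 0.0 toolx yaw 12.789115904677423 tilt [-3.09908049e-04  2.50134024e-04 -9.99999921e-01]
mark x [97.94 97.98 97.99 97.84 98.07 98.08] y [134. 132. 130. 128. 126. 124.] ptr [97.24 97.17 96.98 97.23 97.12 97.12 97.05] d 0.8596306146157957 [217.2  217.12 216.99 216.61 216.44 216.2  216.01]
[348.71341024 271.9999717 ]
```

View pics/a6c.png

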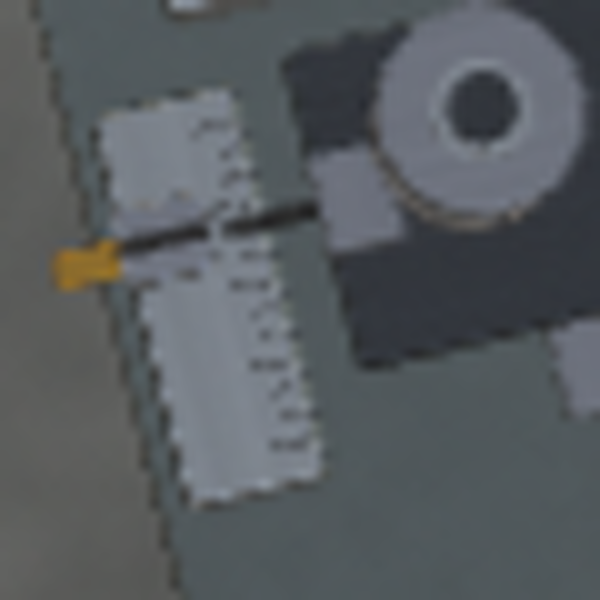

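View pics/s6c.png

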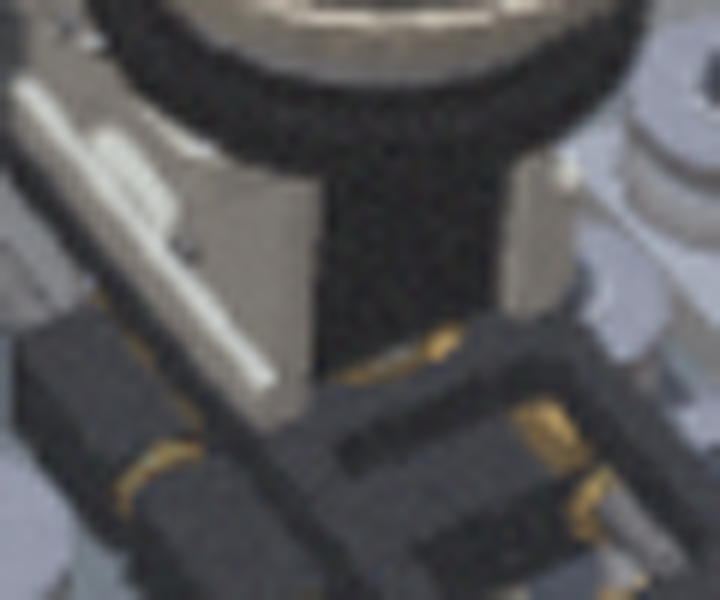

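Emit:
jog_arm --increments '[{"slide": [0, -6, 6], "roll": 0, "gripper": 0}, {"slide": [0, -6, 8.6], "roll": 0, "gripper": 0}, {"slide": [0, -6, 8.6], "roll": 0, "gripper": 0}, {"slide": [0, -8, 8.4], "roll": 0, "gripper": 0}, {"slide": [0, -10, 8.2], "roll": 0, "gripper": 0}, {"slide": [0, -12, 8.1], "roll": 0, "gripper": 0}, {"slide": [0, -14, 8.1], "roll": 0, "gripper": 0}, {"slide": [0, -16, 8.1], "roll": 0, "gripper": 0}, {"slide": [0, -17, 8.1], "roll": 0, "gripper": 0}, {"slide": [0, -17, 8.1], "roll": 0, "gripper": 0}]'

```text
clock: 11.43
position: [0.5519, -0.1249, 0.0699]
ee_rot: [3.121, 0.349, 0.002]
force: [-1.4, -1.4, 10.0]
width: 0.005
```

Emit:
jog_arm --increments '[{"slide": [0, 0, 0], "roll": 0, "gripper": 0}, {"slide": [0, 0, -10], "roll": 0, "gripper": 0}, {"slide": [0, 0, -40], "roll": 0, "gripper": 0}, {"slide": [0, 30, -60], "roll": 0, "gripper": 0}, {"slide": [0, 70, -60], "roll": 0, "gripper": 0}, {"slide": [0, 105, -60], "roll": 0, "gripper": 0}, {"slide": [0, 140, -60], "roll": 0, "gripper": 0}, {"slide": [0, 140, -60], "roll": 0, "gripper": 0}, {"slide": [0, 140, -60], "roll": 0, "gripper": 0}, {"slide": [0, 140, -60], "roll": 0, "gripper": 0}]'

```text
clock: 12.27
position: [0.5821, -0.2604, 0.129]
ee_rot: [-3.121, -0.349, 0.001]
force: [-0.5, 0.6, 0.6]
width: 0.006
```

```bash
python3 - <<'E'
from h import *
st();look('a7'); snap('top','a7b'); snap('top','a7d'); snap('side','s7')
fr,line=bars(['a7','a7b','a7d'])
M=line([339,340,341,342,343,344],218.3,-.2,342,.032,2.2)
P=line([348.5,349,350,351,352,353,354],216.5,-.22,350,.03,2.2)
print('mark x',M[:,0].round(2),'y',M[:,1].round(0),'ptr',P[:,0].round(2),'d',np.median(M[:,0])-np.median(P[:,0]), P[:,3].round(2))
s=load('s7')
c=s['frame'][255:305,320:380]; cv2.imwrite('pics/s7c.png',cv2.resize(c,None,fx=12,fy=12,interpolation=2))
E
```

```text
t 12.27 S mm [   0.9 -136.5   59. ] F in S [-0.3  0.7  0.6] w 0.01 toolx yaw 12.777862101724184 tilt [-6.31360338e-04  1.16894527e-03 -9.99999117e-01]
mark x [97.94 97.95 97.99 97.83 98.07 98.08] y [134. 132. 130. 128. 126. 124.] ptr [98.15 98.23 97.67 97.94 97.99 98.16 97.92] d -0.01940150192967849 [216.69 216.53 216.6  216.22 215.96 215.63 215.52]
```

View pics/a7c.png

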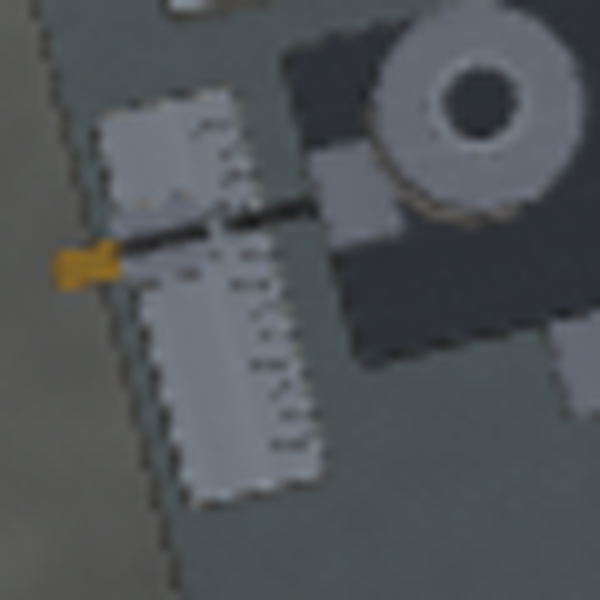

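View pics/s7c.png

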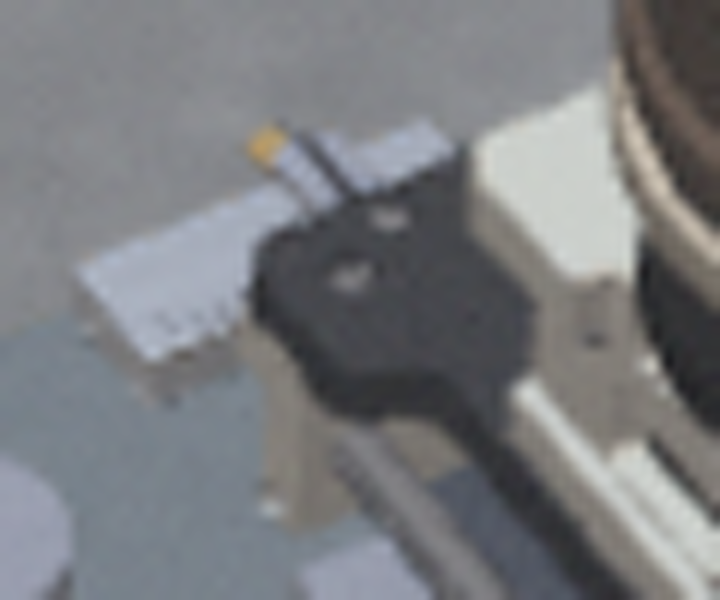

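Emit:
jog_arm --increments '[{"slide": [0, -38, -10], "roll": 0, "gripper": 0}, {"slide": [0, -76, -10], "roll": 0, "gripper": 0}, {"slide": [0, -114, -10], "roll": 0, "gripper": 0}, {"slide": [-10, -152, -10], "roll": 0, "gripper": 0}, {"slide": [-30, -185, -10], "roll": 0, "gripper": 0}, {"slide": [-50, -215, -10], "roll": 0, "gripper": 0}, {"slide": [-70, -245, -10], "roll": 0, "gripper": 0}, {"slide": [-80, -280, -10], "roll": 0, "gripper": 0}, {"slide": [-80, -310, -10], "roll": 0, "gripper": 0}, {"slide": [-80, -310, -10], "roll": 0, "gripper": 0}]'

```text
clock: 13.3
position: [0.4337, 0.0292, 0.1398]
ee_rot: [-3.119, -0.362, -0.001]
force: [1.1, 0.2, 0.7]
width: 0.006
```

```bash
python3 - <<'E'
from h import *
st();snap('side','s8');snap('side','s8b')
s=load('s8'); f=(s['frame'].astype(float)+load('s8b')['frame'])/2
c=f[255:305,320:380].astype(np.uint8); cv2.imwrite('pics/s8c.png',cv2.resize(c,None,fx=12,fy=12,interpolation=2))
E
```

```text
t 13.3 S mm [-79.9 178.8  69.8] F in S [ 1.1 -0.1  0.7] w 0.01 toolx yaw 13.234591273381737 tilt [ 2.78319380e-04  1.99400387e-03 -9.99997973e-01]
```

View pics/s8c.png

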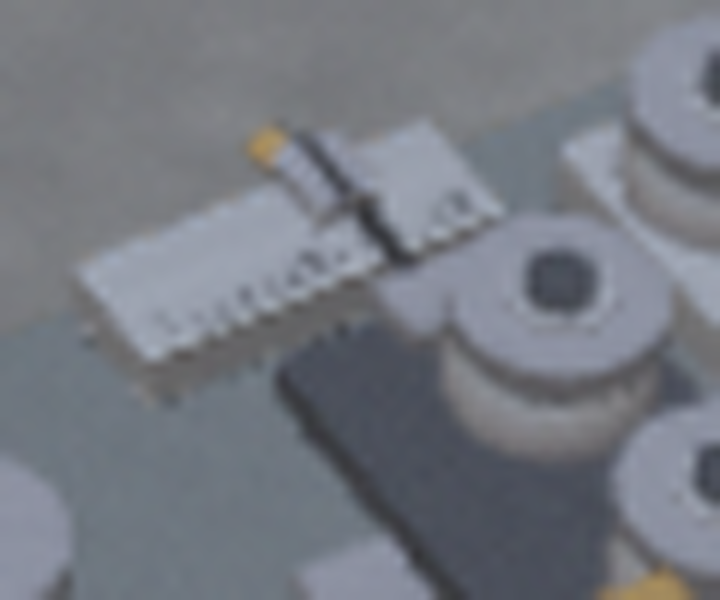

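```bash
python3 - <<'E'
from h import *
s=load('s8'); g=lambda x,y:((x+.5)/12-.5+320,(y+.5)/12-.5+255)
for n,x,y,z in[('m',302,138,.032),('m',330,165,.032),('m',356,190,.032),('p',368,207,.03),('p',384,232,.03),('p',399,257,.03)]:
    w=p2w_z(s,*g(x,y),z)-WT; print(n,1e3*w@EX,1e3*w@EY)
E
```

```text
m 99.18162961773916 141.1247705482351
m 99.95854907294373 133.01670325592235
m 100.68311974862452 125.56721195567214
p 101.42585581213868 122.61185597783907
p 100.61792895285991 116.1016459689693
p 99.664480981489 109.73037399580603
```

```bash
python3 - <<'E'
from h import *
for i in range(4): snap('side',f's9{i}')
f=np.mean([load(f's9{i}')['frame'].astype(float) for i in range(4)],0)
c=np.clip((f[263:281,340:358]-30)*1.4,0,255).astype(np.uint8); cv2.imwrite('pics/s9c.png',cv2.resize(c,None,fx=33,fy=33,interpolation=cv2.INTER_CUBIC))
g=cv2.cvtColor(f.astype(np.uint8),cv2.COLOR_BGR2GRAY)
s=load('s90')
# profiles along EX in world at given y
for z,ys in((.032,(136,134,132,130,128,126)),(.03,(120,118,116,114,112))):
  for y in ys:
    xs=np.arange(93,107.1,.5); uv=np.array([w2p(s,WT*[1,1,0]+EX*x/1e3+EY*y/1e3+[0,0,z]) for x in xs],np.float32)
    v=cv2.remap(g.astype(np.float32),uv[None,:,0],uv[None,:,1],cv2.INTER_LINEAR)[0]
    print(z,y,v.astype(int))
print(xs[0],xs[-1])
E
```

```text
0.032 136 [138 143 146 146 145 143 140 138 128 116 107  97  89  90  97 106 117 128
 136 141 141 142 142 141 139 137 134 131 129]
0.032 134 [144 146 148 147 145 144 138 131 123 113 101  96  93  92  94 100 111 121
 130 136 142 143 143 143 143 143 145 145 145]
0.032 132 [134 140 143 145 143 142 140 138 130 117 104  91  83  86  94 104 115 125
 133 138 141 143 144 145 146 147 148 150 151]
0.032 130 [137 140 142 143 144 143 135 127 117 107  95  92  91  93  96 104 114 122
 131 137 143 144 145 146 147 148 150 152 154]
0.032 128 [136 140 143 142 139 135 130 125 116 106  95  85  77  82  91 102 112 121
 130 135 139 142 145 146 147 148 149 151 153]
0.032 126 [138 136 135 134 133 132 126 118 107  97  88  89  91  94  99 105 112 120
 129 138 144 146 148 149 150 151 153 154 156]
0.03 120 [160 156 153 151 148 144 140 137 128 113  96  80  63  59  65  71  77  85
  96 110 122 137 149 156 157 158 158 159 159]
0.03 118 [157 156 155 155 153 152 142 130 117 102  88  80  74  72  70  71  83  96
 112 125 138 144 148 152 155 158 158 158 158]
0.03 116 [153 154 155 152 146 140 131 122 113 102  92  80  70  64  64  72  81  92
 103 116 129 139 148 152 155 156 157 158 157]
0.03 114 [160 158 155 151 147 142 135 128 119 110  98  89  80  74  69  70  82  96
 108 123 135 141 146 150 153 155 153 152 151]
0.03 112 [156 155 154 153 152 150 145 138 125 108  94  79  66  67  73  82  94 105
 118 128 137 145 152 150 147 143 141 139 144]
93.0 107.0
```

View pics/s9c.png

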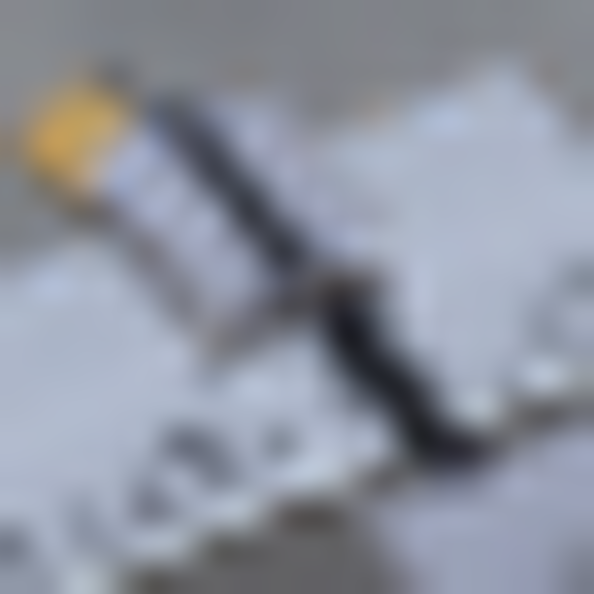

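```bash
cat > prof.py <<'E'
from h import *
def prof(cam,tags,zm=.032,zp=.03,yaw_=None):
    f=np.mean([load(t)['frame'].astype(float) for t in tags],0).mean(2).astype(np.float32); s=load(tags[0])
    y0=yaw if yaw_ is None else yaw_
    ex=np.array([np.cos(y0),np.sin(y0),0]);ey=np.array([-ex[1],ex[0],0]); O=WT+98.5e-3*EX+124e-3*EY
    out=[]
    for z,ys in((zm,np.arange(1.5,11,.5)),(zp,np.arange(-14,-4,.5))):
        C=[]
        for y in ys:
            xs=np.arange(-7,7.01,.1); uv=np.array([w2p(s,[*(O+ex*x/1e3+ey*y/1e3)[:2],z]) for x in xs],np.float32)
            C.append(cv2.remap(f,uv[None,:,0],uv[None,:,1],cv2.INTER_LINEAR)[0])
        v=np.mean(C,0); m=v.argmin(); 
        lev=(np.percentile(v,75)+v.min())/2
        a=m
        while a>0 and v[a]<lev:a-=1
        b=m
        while b<len(v)-1 and v[b]<lev:b+=1
        out.append((xs[a],xs[b],(xs[a]+xs[b])/2,xs[m]))
    print(cam,'yaw',round(np.degrees(y0),2),'mark',np.round(out[0],2),'ptr',np.round(out[1],2),'ptr-mark',round(out[1][2]-out[0][2],2))
E
python3 - <<'E'
from prof import *
for i in range(4): snap('top',f'b{i}')
T=[f'b{i}' for i in range(4)]
for yw in (12.4,12.75,13.1):
    prof('top',T,yaw_=np.radians(yw)); prof('side',[f's9{i}' for i in range(4)],yaw_=np.radians(yw))
prof('top0',['top0'])
# yaw by plate holes/edges
im=load('b0'); c=cv2.imread('pics/top0.png')
E
```

```text
top yaw 12.4 mark [-2.3   1.2  -0.55 -0.6 ] ptr [-2.4   1.5  -0.45 -0.6 ] ptr-mark 0.1
side yaw 12.4 mark [-1.4  2.6  0.6  0.5] ptr [-1.2  3.6  1.2  1.1] ptr-mark 0.6
top yaw 12.75 mark [-2.3   1.2  -0.55 -0.6 ] ptr [-2.4  1.4 -0.5 -0.7] ptr-mark 0.05
side yaw 12.75 mark [-1.3   2.6   0.65  0.5 ] ptr [-1.2   3.5   1.15  1.1 ] ptr-mark 0.5
top yaw 13.1 mark [-2.3  1.3 -0.5 -0.6] ptr [-2.5  1.3 -0.6 -0.8] ptr-mark -0.1
side yaw 13.1 mark [-1.3  2.7  0.7  0.5] ptr [-1.3  3.5  1.1  1. ] ptr-mark 0.4
top0 yaw 12.75 mark [-2.3   1.2  -0.55 -0.6 ] ptr [-7.  -6.2 -6.6 -7. ] ptr-mark -6.05
```

Emit:
jog_arm --increments '[{"slide": [6, 35, 0], "roll": 0, "gripper": 0}, {"slide": [13, 70, 0], "roll": 0, "gripper": 0}, {"slide": [20, 105, 0], "roll": 0, "gripper": 0}, {"slide": [27, 140, 0], "roll": 0, "gripper": 0}, {"slide": [34, 175, 0], "roll": 0, "gripper": 0}, {"slide": [41, 210, 0], "roll": 0, "gripper": 0}, {"slide": [50, 245, 0], "roll": 0, "gripper": 0}, {"slide": [54, 261, 0], "roll": 0, "gripper": 0}, {"slide": [54, 261, 0], "roll": 0, "gripper": 0}, {"slide": [54, 261, 20], "roll": 0, "gripper": 0}]'

```text
clock: 14.63
position: [0.5483, -0.2218, 0.1216]
ee_rot: [3.12, 0.344, 0.008]
force: [0.5, 0.5, 0.9]
width: 0.004
```

```bash
python3 -c "
from h import *
goto(-26,-82,-30)"
```

```text
t 14.63 S mm [-23.5 -91.3  51.6] F in S [0.5 0.4 0.9] w 0.0 toolx yaw 12.591469776501471 tilt [ 0.00515919 -0.00185853 -0.99998496]
slide [-2.9 -9.6 81.6]
```

Emit:
jog_arm --increments '[{"slide": [0, -5, 5], "roll": 0, "gripper": 0}, {"slide": [0, -7, 15], "roll": 0, "gripper": 0}, {"slide": [0, -7, 25], "roll": 0, "gripper": 0}, {"slide": [0, -7, 30], "roll": 0, "gripper": 0}, {"slide": [0, -7, 30], "roll": 0, "gripper": 0}, {"slide": [0, -7, 30], "roll": 0, "gripper": 0}, {"slide": [0, -7, 30], "roll": 0, "gripper": 0}, {"slide": [0, -7, 30], "roll": 0, "gripper": 0}, {"slide": [0, -7, 30], "roll": 0, "gripper": 0}, {"slide": [0, -7, 30], "roll": 0, "gripper": 0}]'

```text
clock: 15.47
position: [0.5448, -0.2128, 0.0896]
ee_rot: [3.122, 0.349, 0.001]
force: [0.3, -0.1, -1.0]
width: 0.004
```

```bash
python3 -c "
from h import *
goto(-26,-82,-30)
s=snap('side','s10')
c=s['frame'][230:400,260:480]; cv2.imwrite('pics/s10c.png',cv2.resize(c,None,fx=3.5,fy=3.5,interpolation=2))
"
```

```text
t 15.47 S mm [-25.  -81.8  19.6] F in S [ 0.3 -0.2 -1. ] w 0.0 toolx yaw 12.755845225626913 tilt [ 6.69314421e-04 -2.79158902e-04 -9.99999737e-01]
slide [-1.   0.2 49.6]
```

View pics/s10c.png

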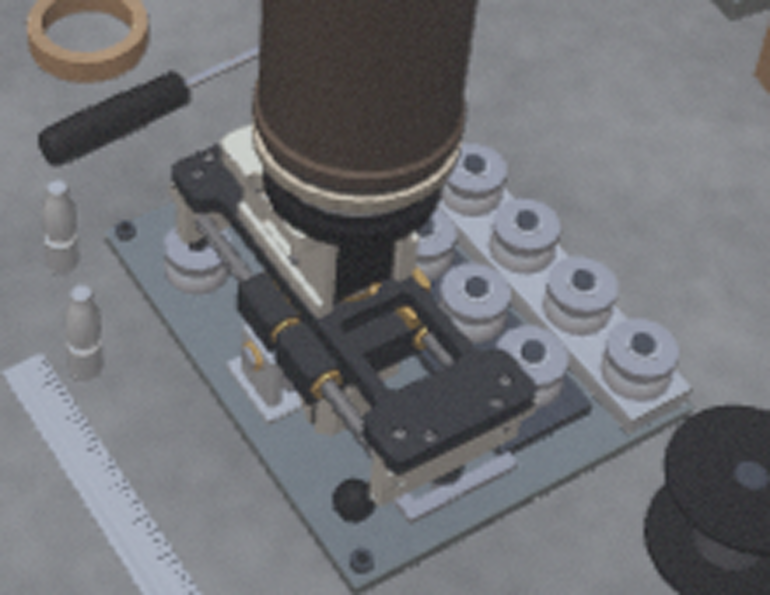

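Emit:
jog_arm --increments '[{"slide": [0, 0, 8], "roll": 0, "gripper": 0}, {"slide": [0, 0, 16], "roll": 0, "gripper": 0}, {"slide": [0, 0, 24], "roll": 0, "gripper": 0}, {"slide": [0, 0, 32], "roll": 0, "gripper": 0}, {"slide": [0, 0, 38], "roll": 0, "gripper": 0}, {"slide": [0, 0, 42], "roll": 0, "gripper": 0}, {"slide": [0, 0, 46], "roll": 0, "gripper": 0}, {"slide": [0, 0, 48], "roll": 0, "gripper": 0}, {"slide": [0, 0, 48], "roll": 0, "gripper": 0}, {"slide": [0, 0, 48], "roll": 0, "gripper": 0}]'

```text
clock: 16.35
position: [0.5445, -0.2124, 0.0412]
ee_rot: [-3.122, -0.349, 0.0]
force: [-0.8, 2.0, -0.7]
width: 0.005
```

```bash
python3 -c "
from h import *
st()"
```

```text
t 16.35 S mm [-25.2 -81.3 -28.8] F in S [-0.3  2.1 -0.7] w 0.01 toolx yaw 12.771714321722854 tilt [-2.10962683e-04  2.68767335e-04 -9.99999942e-01]
```

Emit:
jog_arm --increments '[{"slide": [0, 6, 0], "roll": 0, "gripper": 0}, {"slide": [-1, 12, 0], "roll": 0, "gripper": 0}, {"slide": [-2, 18, 0], "roll": 0, "gripper": 0}, {"slide": [-3, 24, 0], "roll": 0, "gripper": 0}, {"slide": [-2, 30, 0], "roll": 0, "gripper": 0}, {"slide": [-1, 36, 0], "roll": 0, "gripper": 0}, {"slide": [1, 42, 0], "roll": 0, "gripper": 0}, {"slide": [3, 47, 0], "roll": 0, "gripper": 0}, {"slide": [6, 52, 0], "roll": 0, "gripper": 0}, {"slide": [9, 57, 0], "roll": 0, "gripper": 0}]'

```text
clock: 17.18
position: [0.5659, -0.2671, 0.041]
ee_rot: [3.122, 0.348, -0.001]
force: [-1.1, 1.3, -0.8]
width: 0.002
```

```bash
python3 -c "
from h import *
st()
s=snap('side','s11')
c=s['frame'][230:400,260:480]; cv2.imwrite('pics/s11c.png',cv2.resize(c,None,fx=3.5,fy=3.5,interpolation=2))
"
```

```text
t 17.18 S mm [ -16.4 -139.4  -29. ] F in S [-0.8  1.5 -0.8] w 0.0 toolx yaw 12.733373738161042 tilt [-6.93213458e-04 -2.31109284e-04 -9.99999733e-01]
```

View pics/s11c.png

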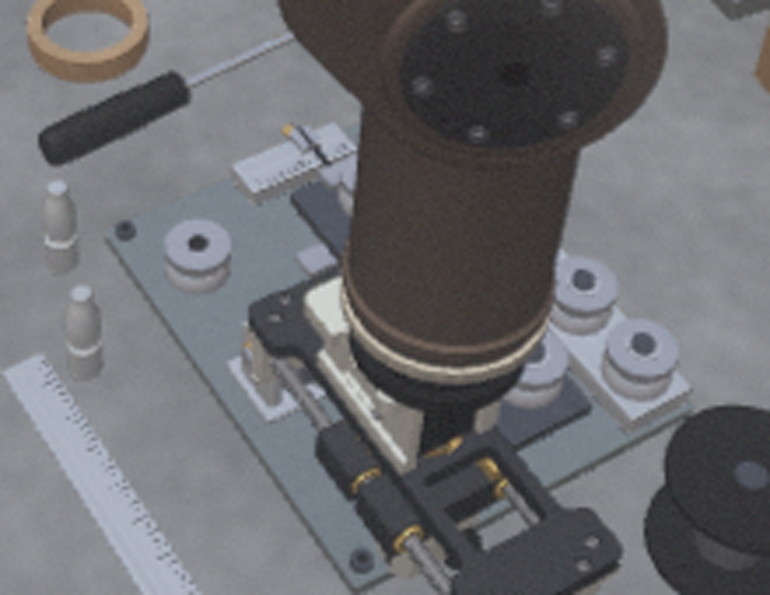

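Emit:
jog_arm --increments '[{"slide": [2, 2, 0], "roll": 0, "gripper": 0}, {"slide": [4, 4, 0], "roll": 0, "gripper": 0}, {"slide": [6, 6, 0], "roll": 0, "gripper": 0}, {"slide": [8, 8, 0], "roll": 0, "gripper": 0}, {"slide": [10, 10, 0], "roll": 0, "gripper": 0}, {"slide": [11, 11, 0], "roll": 0, "gripper": 0}, {"slide": [12, 12, 0], "roll": 0, "gripper": 0}, {"slide": [13, 12, 0], "roll": 0, "gripper": 0}, {"slide": [13, 12, 0], "roll": 0, "gripper": 0}, {"slide": [13, 12, 0], "roll": 0, "gripper": 0}]'

```text
clock: 18.07
position: [0.5809, -0.2754, 0.0412]
ee_rot: [3.122, 0.349, -0.001]
force: [-2.7, -0.2, 0.7]
width: 0.004
```

```bash
python3 -c "
from h import *
st()"
```

```text
t 18.07 S mm [  -3.6 -150.8  -28.8] F in S [-2.7  0.4  0.7] w 0.0 toolx yaw 12.744027157475461 tilt [-5.41207938e-04 -2.59523309e-04 -9.99999820e-01]
```

Continue in small steps until the force jumps at the stop.

Emit:
jog_arm --increments '[{"slide": [0.5, 0, 0], "roll": 0, "gripper": 0}, {"slide": [1, 0, 0], "roll": 0, "gripper": 0}, {"slide": [1.5, 0.2, 0], "roll": 0, "gripper": 0}, {"slide": [2, 0.3, 0], "roll": 0, "gripper": 0}, {"slide": [2.5, 0.4, 0], "roll": 0, "gripper": 0}, {"slide": [2.5, 0.5, 0], "roll": 0, "gripper": 0}, {"slide": [2.5, 0.5, 0], "roll": 0, "gripper": 0}, {"slide": [2.5, 0.5, 0], "roll": 0, "gripper": 0}, {"slide": [2.5, 0.5, 0], "roll": 0, "gripper": 0}, {"slide": [2.5, 0.5, 0], "roll": 0, "gripper": 0}]'

```text
clock: 18.9
position: [0.5812, -0.2754, 0.0409]
ee_rot: [-3.122, -0.348, 0.007]
force: [-10.6, 0.1, 5.1]
width: 0.002
```

```bash
python3 -c "
from h import *
st()"
```

```text
t 18.9 S mm [  -3.3 -150.9  -29.1] F in S [-10.3   2.4   5.1] w 0.0 toolx yaw 12.707033513103033 tilt [-4.38087886e-03  3.08651496e-04 -9.99990356e-01]
```

Emit:
jog_arm --increments '[{"slide": [-6, 0, 0], "roll": 0, "gripper": 0}, {"slide": [-14, -4, 0], "roll": 0, "gripper": 0}, {"slide": [-14, -4, -20], "roll": 0, "gripper": 0}, {"slide": [-14, -4, -50], "roll": 0, "gripper": 0}, {"slide": [-14, -4, -90], "roll": 0, "gripper": 0}, {"slide": [-14, -30, -100], "roll": 0, "gripper": 0}, {"slide": [-14, -65, -100], "roll": 0, "gripper": 0}, {"slide": [-25, -100, -100], "roll": 0, "gripper": 0}, {"slide": [-40, -135, -100], "roll": 0, "gripper": 0}, {"slide": [-60, -165, -100], "roll": 0, "gripper": 0}]'

```text
clock: 19.73
position: [0.4888, -0.1244, 0.1415]
ee_rot: [-3.121, -0.353, -0.004]
force: [0.1, 1.2, 0.7]
width: 0.007
```

Emit:
jog_arm --increments '[{"slide": [-10, -35, 0], "roll": 0, "gripper": 0}, {"slide": [-20, -70, 0], "roll": 0, "gripper": 0}, {"slide": [-30, -105, 0], "roll": 0, "gripper": 0}, {"slide": [-30, -140, 0], "roll": 0, "gripper": 0}, {"slide": [-30, -170, 0], "roll": 0, "gripper": 0}, {"slide": [-30, -170, 0], "roll": 0, "gripper": 0}, {"slide": [-30, -170, 0], "roll": 0, "gripper": 0}, {"slide": [-30, -170, 0], "roll": 0, "gripper": 0}, {"slide": [-30, -170, 0], "roll": 0, "gripper": 0}, {"slide": [-30, -170, 0], "roll": 0, "gripper": 0}]'

```text
clock: 20.57
position: [0.4223, 0.0306, 0.1412]
ee_rot: [3.122, 0.346, 0.0]
force: [-0.4, -0.2, 0.6]
width: 0.003
```

```bash
python3 - <<'E'
from prof import *
st()
for i in range(3): snap('top',f'd{i}'); snap('side',f'e{i}')
prof('top',['d0','d1','d2']); prof('side',['e0','e1','e2'])
c=load('d0')['frame'][120:320,250:530]; cv2.imwrite('pics/d0c.png',cv2.resize(c,None,fx=2.8,fy=2.8,interpolation=2))
c=load('e0')['frame'][220:420,230:500]; cv2.imwrite('pics/e0c.png',cv2.resize(c,None,fx=2.9,fy=2.9,interpolation=2))
E
```

```text
t 20.57 S mm [-90.7 182.7  71.2] F in S [-0.4 -0.1  0.6] w 0.0 toolx yaw 12.633354068483582 tilt [ 2.32639432e-04 -2.29682096e-04 -9.99999947e-01]
top yaw 12.75 mark [-2.3   1.2  -0.55 -0.6 ] ptr [-2.5   1.4  -0.55 -0.7 ] ptr-mark 0.0
side yaw 12.75 mark [-1.3   2.6   0.65  0.7 ] ptr [-1.3   3.6   1.15  1.1 ] ptr-mark 0.5
```

View pics/d0c.png

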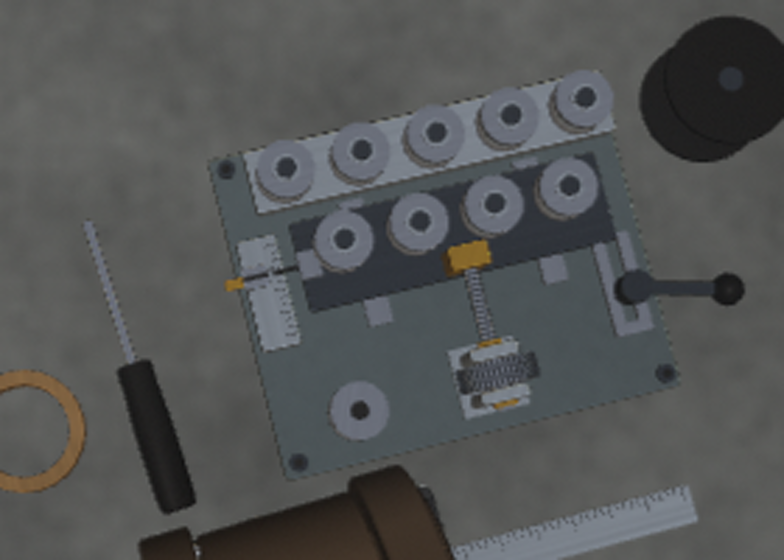

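View pics/e0c.png

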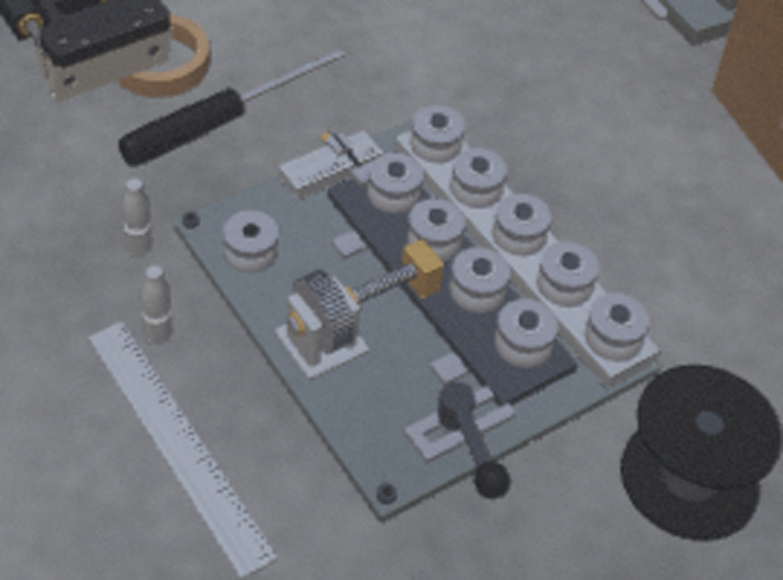

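```bash
python3 -c "
from h import *
im=load('d0');g=lambda x,y:((x+.5)/2.8-.5+250,(y+.5)/2.8-.5+120)
b=p2w_z(im,*g(728,289),.0625)-p2w_z(im,*g(634,288),.055)
print('clamp',np.arctan2(-b@EY,-b@EX),np.linalg.norm(b[:2]))
print(arm.sign_off())"
```

```text
clamp 1.3093846626083867 0.057821592790319454
the job is handed in; nothing more can be done
None
```

The straightener is set and locked, and the job was handed in at about 21 s of the 64 s allowed. I rolled the wheel left in short fingertip strokes until the pointer stood on the gauge line. Then I pushed the clamp lever round until it stopped.

- **Pointer against the line:** the top camera shows 0.0 mm, the same before and after clamping. The side camera reads the pointer about 0.5 mm ahead of the line. That view depends heavily on the assumed bar heights, so I relied on the top view; the two do not fully agree.
- **Clamp lever:** it stopped against about 10 N. I measured 1.31 rad in the last picture, against a stop at 1.3 rad.
- **Wheel force:** one early stroke pressed on the wheel rim with about 27 N, above the 5 to 12 N suggested. The later readings were 10 N or less.
- **Surroundings:** no loose item looked moved in the last pictures (the cutters were outside those crops). The arm stood clear of everything when I handed in.

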